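Release the docked pump's index plunger and hold it back

ROBOT

A 6-joint arm with a two-finger parallel gripper is mounted at the origin on the work surface. World frame = base frame: x ahead of the robot, y to its left, z up, the work surface at z = 0. Lengths are in m, angles in rad, forces in N, time in s.
With the tool pointing down it reaches from about 0.3 to 0.875 m from the base axis. Payload 6.4 kg.
Tool frame: the origin (TCP) lies where the fingers leave the gripper's body, on its centre line; the fingertips stand 73 mm ahead of it and the grasp point (between the pads) lies 54 mm ahead of it; y points along the fingers, x is the direction in which the jaws open and shut, and the axes are right-handed (so a half turn about y gives the same grasp; the last joint's range is limited). The gripper opens to 85 mm and grips with 20 to 120 N. Pads are 22 mm wide; open, the fingers measure 114 mm over their backs; the gripper's body (76 mm by 85 mm) begins 54 mm behind the grasp point. The pads swing forward as they close: fully open they stand 13 mm farther back than shut.
Start: joints at [-1.357, 0.181, 1.607, -0, 1.354, -0.206], TCP at [0.234, -0.525, 0.304] pointing down, gripper open.
Joint ranges: [-2.99, 2.99], [-0.89, 2.07], [0.3, 2.58], [-1.14, 4.28], [0, 2.63], [-3.12, 3.12]. Speed limits (rad/s): [2.57, 2.57, 3.01, 3.14, 3.14, 3.14].

INTERFACE

Orientations are given as a unit quaternion [x, y, z, w].
In Python, from workcell import ctrl gives the robot as it stands.
- The arm moves only by the tool drive_tool, never from a script. Its argument "plan" is a list of rows, each an object with "delta_pos": the shift along the tool's x, y, z in m, a list of three; "spin": the turn about the tool's y in degrees; "hand": the opening in per cent of the stroke, from 0 (shut) to 100 (fully open). In form: [{"delta_pos": [x, y, z], "spin": spin, "hand": hand}, ...]. A call has 1 to 8 rows; each row is the pose to reach, as a shift and turn from the pose commanded when the call began, along the tool's axes at that moment; what a row does not reach only later rows make up. A row lasts 1/8 s, in which the tool goes at most 62.5 mm and 10.7 degrees, less where a joint would pass 70% of its speed; a pose out of reach is approached as far as the arm can. A call with a gripper value outside its range is refused whole. The fingers move at their own pace and stop on an object; "force" is the grip in N (left out, the last holds). Time passes only in rows, so rows that repeat a pose let the fingers close. It gives the time, the measured TCP pose, the force and the opening at its end, in the units of the state.
- ctrl.read_state(): the state, without advancing time (a new reading comes with each control period).
- ctrl.camera(name): name is "side" or "top"; returns the picture (420x560x3 uint8, red, green, blue); there is no depth.
- ctrl.get_calibration(name): a dict with "mtx" (3x3 intrinsics, pixels), "cam_to_world" (4x4, takes a point from camera to world coordinates). Camera axes: x right, y up, looking along -z (the intrinsics and any distortion apply to the point x, -y, -z); pixel columns grow to the right and rows downward; lengths in m; the calibration is good to about 2 mm. A picture is of the moment at which its call begins. get_calibration takes no time and is no camera call.
- ctrl.finish_job(): hands the job in, once; it reports no verdict.
Trained networks look in the newest picture that a camera, given by its name, has taken for a name from the list of things; names that differ only in an ending like _2 or _b are one class to them, and where a whole thing is asked for, a point or a joint stands for the part that bears it (a point fixed in the world has none). Each returns a list of dicts, best first, with "confidence" (0 to 1); they miss things now and then, are a little off and sometimes report something else, mostly with a low value. They report only what shows in the picture. A call takes as long as a camera call.
- ctrl.search_frame(camera, query): "point" ([row, column] in pixels, amid what is visible of it).
- ctrl.regions_of(camera, query): "pixels" (420x560 bool, what is visible of it) and "point" ([row, column] in pixels, amid what is visible of it).
The state is a dict: "clock": time; "joint_pos": joint angles; "qvel": joint speeds; "joint_efforts": joint torques, N m; "eef_pos": TCP position; "eef_rot": TCP orientation; "contact_force": force on the tool from outside, world axes, zero at the start; "wrist_torque": the same for the moment, N m; "gripper_width": finger opening in m.
Only numpy, scipy, OpenCV 4.12 (cv2) and the standard library are available. Lean on these libraries where they do the work, as an engineer would, in place of code of your own. Each camera call takes 0.05 s, during which the arm holds its last target.

TASK

I want to slide the small white pump off its docking plate. Turn the red wing knob of the locking plunger until its yellow pointer end faces the green mark, then pull the knob straight up as far as it goes, against its spring, and keep holding it there: finish with the knob still gripped, fully pulled and pointing at the mark, without letting go. Do not disturb the tape roll, the bottle and the breathing mask.

Things in the scene. Friction and masses are not known exactly. Their poses are not given: they have to be found in the camera images.
- dock: Fixed dock: dark base plate (x +-65 mm, y -60 to 230 mm, 12 mm thick) with an aluminium latch block (56 x 56 mm, top 75 mm above the table) and a white pump (x +-60 mm, y 75 to 215 mm, top 70 mm above the table). Origin on the table under the plunger's vertical axis, the middle of the latch block; +x points from it to the green mark, z up.
- mark (a point): Green mark: stripes on both sides of the mouth of the slot in the latch block, and on the base plate before it. This point is the middle of the slot's mouth, 28 mm from the plunger's axis along the dock's +x, 75 mm above the table.
- knob (a point): Red wing knob of the sprung plunger, on the latch block: upright bar 44 mm long, 14 thick, 38 high (84 to 122 mm above the table when seated) over a black disc 40 mm across (78 to 84 mm). It turns about the vertical axis and lifts straight up. Point: middle of the bar, on that axis, 108 mm above the table when seated; x along the bar to its yellow end, y across it.
- pointer (a point): The yellow end of the red bar, 22 mm from the knob's axis, at the height of the knob point. It must face the green mark.
- collar (a joint): Turn of the knob about its vertical axis, rad: 0 when the yellow end points at the green mark, positive anticlockwise from above (from the mark towards the pump). Range -0.4 to 1.4. Stiff (about 0.06 N m), stays where left. A lug blocks lifting unless the pointer is within about 0.13 rad of the mark.
- plunger (a joint): Lift of the knob and plunger pin, m: 0 seated in its hole, 0.018 fully back against the stop. Spring: about 8 N at the seat to 14 N fully back; it snaps back when released. Cannot be parked up.
- tape: Bystander: white roll of tape lying flat, 54 mm across, 25 mm high. Origin at the centre of its underside.
- saline: Bystander: small bottle with blue cap, 48 mm across, 85 mm high. Origin at the centre of its underside.
- mask: Bystander: pale breathing mask, dome 92 mm across and 62 mm high. Origin at the centre of its underside.

How it is judged:
By the outcome, as a careful person would: the job done as asked, in the order asked, and still so for the second after the job is handed in, while the arm keeps its last pose, push and grip.
It also fails if it takes over 32 s, if anything falls off the work surface, if the arm or the gripper's body presses on something with over 40 N, if the wrist force passes 120 N, or if a joint passes its speed limit or range.

## Working session

There is one attempt and no reset: what is moved stays moved. The work goes in short steps, Python scripts to look and compute and a tool call to move; the robot and the scene stay as the last step left them, time stands still between calls to the robot, and variables do not carry over. Pictures are saved under pics/ and viewed, and the job is handed in when it is done.

Besides the shell and the picture viewer there is one more tool, called by a JSON object that holds its "name" and its "arguments". drive_tool: Moves the arm, as the interface text tells. Its arguments: {"type":"object","properties":{"plan":{"type":"array"},"force":{"type":"number"}},"required":["plan"]}

```bash
mkdir -p pics; cat > h.py <<'E'
import numpy as np,cv2
from workcell import ctrl
from scipy.spatial.transform import Rotation as R
def ray(cam,rc):
    c=ctrl.get_calibration(cam);K=np.array(c["mtx"]);T=np.array(c["cam_to_world"])
    d=np.linalg.inv(K)@np.array([rc[1],rc[0],1.]);d=np.array([d[0],-d[1],-d[2]])
    return T[:3,3],T[:3,:3]@d
def onz(cam,rc,z):
    o,d=ray(cam,rc);return o+d*(z-o[2])/d[2]
def proj(cam,p):
    c=ctrl.get_calibration(cam);K=np.array(c["mtx"]);T=np.array(c["cam_to_world"])
    q=T[:3,:3].T@(np.array(p)-T[:3,3]);q=K@np.array([q[0],-q[1],-q[2]]);return q[[1,0]]/q[2]
def tri(a,b):
    (o1,d1),(o2,d2)=ray(*a),ray(*b);A=np.stack([d1,-d2],1)
    s=np.linalg.lstsq(A,o2-o1,rcond=None)[0];p,q=o1+s[0]*d1,o2+s[1]*d2
    return (p+q)/2,np.linalg.norm(p-q)
def save(cam,n):
    im=ctrl.camera(cam);cv2.imwrite(f"pics/{n}.png",im[:,:,::-1]);return im
E
python3 - <<'E'
from h import *
np.set_printoptions(precision=4,suppress=True)
s=ctrl.read_state();print(s)
for c in("top","side"):
    print(ctrl.get_calibration(c))
    save(c,c+"0")
    for q in("knob","pointer","mark","dock","tape","saline","mask"):
        print(c,q,[(np.round(r["point"],1),round(r["confidence"],2)) for r in ctrl.search_frame(c,q)][:3])
E
```

```text
{'clock': 0.0, 'joint_pos': array([-1.3573,  0.1815,  1.608 ,  0.    ,  1.3538, -0.2063]), 'qvel': array([-0.001 ,  0.0011, -0.0011, -0.0002,  0.0004, -0.0014]), 'joint_efforts': array([  0.0011, -44.4866, -35.1335,  -0.0001,   0.0091,  -0.    ]), 'eef_pos': array([ 0.2343, -0.5246,  0.303 ]), 'eef_rot': array([-0.5928,  0.3853, -0.3844,  0.5937]), 'contact_force': array([ 0.3381, -0.7052,  0.2373]), 'wrist_torque': array([-0.0088, -0.0065, -0.0155]), 'gripper_width': 0.08533198398133365}
{'mtx': array([[516.2177,   0.    , 279.6857],
       [  0.    , 516.2177, 216.8109],
       [  0.    ,   0.    ,   1.    ]]), 'cam_to_world': array([[ 0.0275,  0.9864, -0.1623,  0.4519],
       [-0.9994,  0.0304,  0.0156, -0.1202],
       [ 0.0203,  0.1617,  0.9866,  1.0935],
       [ 0.    ,  0.    ,  0.    ,  1.    ]])}
top knob [(array([272.6, 180.9]), 0.72)]
top pointer [(array([271.5, 182. ]), 0.95)]
top mark [(array([273.5, 180.4]), 0.56)]
top dock [(array([267.2, 148.1]), 0.82)]
top tape [(array([290.5, 374.5]), 0.76)]
top saline [(array([221.1, 355.1]), 0.74)]
top mask [(array([168.1, 312. ]), 0.83), (array([275.2, 184.4]), 0.68)]
{'mtx': array([[479.1328,   0.    , 274.8445],
       [  0.    , 479.1328, 207.5609],
       [  0.    ,   0.    ,   1.    ]]), 'cam_to_world': array([[ 0.9417,  0.1714, -0.2896,  0.3997],
       [-0.3363,  0.5075, -0.7933, -0.6763],
       [ 0.011 ,  0.8445,  0.5355,  0.4944],
       [ 0.    ,  0.    ,  0.    ,  1.    ]])}
side knob [(array([179.6, 190.6]), 0.71)]
side pointer [(array([177. , 187.6]), 0.68)]
side mark [(array([195.4, 187.9]), 0.72)]
side dock [(array([196.1, 189.6]), 0.78)]
side tape [(array([398.1, 232.9]), 0.58)]
side saline [(array([330.5, 335. ]), 0.94)]
side mask [(array([279. , 377.5]), 0.71), (array([195.6, 189.2]), 0.26)]
```

```bash
python3 - <<'E'
import cv2
a=cv2.imread("pics/top0.png");b=cv2.imread("pics/side0.png")
cv2.imwrite("pics/top0c.png",cv2.resize(a[220:320,80:240],(800,500),interpolation=cv2.INTER_CUBIC))
cv2.imwrite("pics/side0c.png",cv2.resize(b[120:260,100:280],(771,600),interpolation=cv2.INTER_CUBIC))
E
```

```text
(no output)
```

View pics/top0.png

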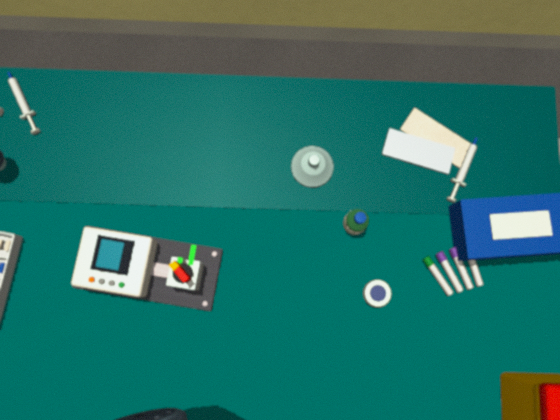

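View pics/side0.png

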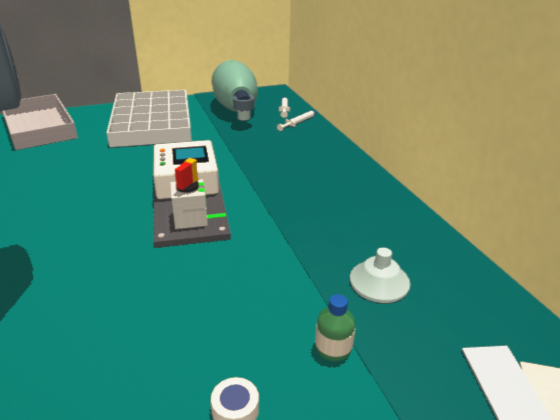

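```bash
ls pics
```

```text
side0.png
side0c.png
top0.png
top0c.png
```

View pics/top0c.png

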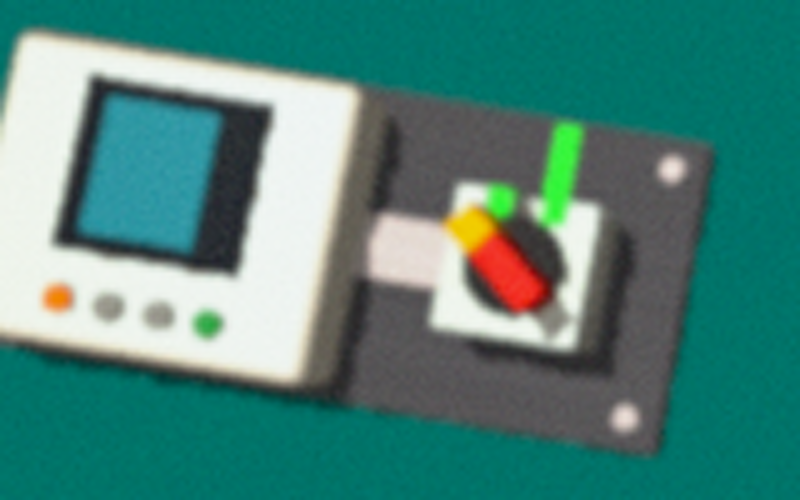

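View pics/side0c.png

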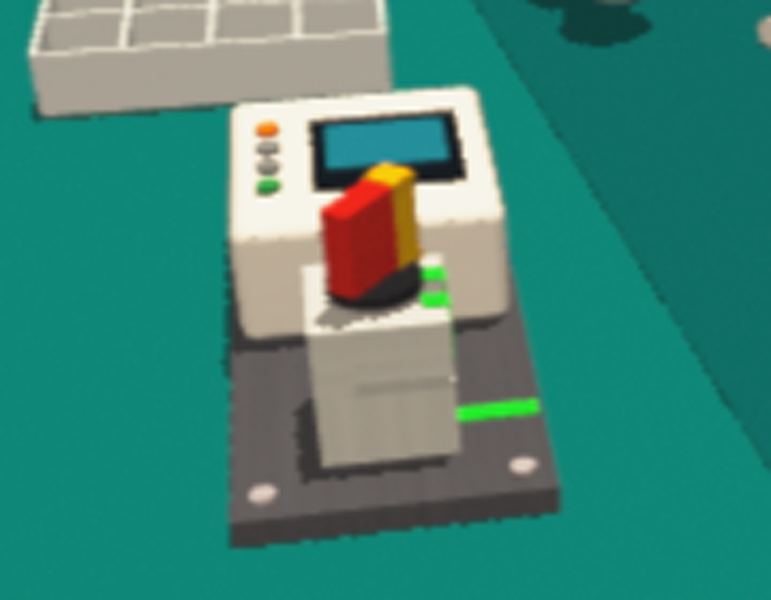

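Top view: latch block at about (272, 183) px, yellow end pointing up-left (towards the pump), and the green stripes up-image. The arm is clear of the scene. Next I fit the dock pose and knob angle from the corners.

```bash
python3 - <<'E'
from h import *
np.set_printoptions(precision=4,suppress=True)
f=lambda x,y:(220+(y+.5)/5-.5,80+(x+.5)/5-.5)
B=[onz("top",f(*p),.075)[:2] for p in[(455,182),(605,205),(578,352),(430,328)]]
B=np.array(B);print(B,B.mean(0),[np.linalg.norm(B[i]-B[i-1]) for i in range(4)])
for i,j in((3,0),(2,1)):print("dockx",np.degrees(np.arctan2(*(B[j]-B[i])[::-1])))
for i,j in((1,0),(2,3)):print("docky",np.degrees(np.arctan2(*(B[j]-B[i])[::-1]))-90)
# base plate corners z=.012
P=np.array([onz("top",f(*p),.012)[:2] for p in[(713,148),(658,457)]]);v=P[0]-P[1];print("plate edge",np.linalg.norm(v),np.degrees(np.arctan2(v[1],v[0])))
a=np.arctan2(v[1],v[0]);Rm=np.array([[np.cos(a),-np.sin(a)],[np.sin(a),np.cos(a)]]);print("origin from plate",P.mean(0)+Rm@[0,.06])
im=cv2.imread("pics/top0.png").astype(int)
b,g,r=im[...,0],im[...,1],im[...,2]
bar=((r>150)&(b<70)&(g<r-30));m=np.zeros_like(bar);m[255:290,160:200]=1
bar=(bar&m);ys,xs=np.nonzero(bar)
rect=cv2.minAreaRect(np.stack([xs,ys],1).astype(np.float32));print(len(xs),rect)
Q=np.array([onz("top",(y,x),.122)[:2] for x,y in cv2.boxPoints(rect)]);print(Q,Q.mean(0))
for z in(.122,):
  W=np.array([onz("top",(y,x),z)[:2] for y,x in zip(ys,xs)])
  u=np.linalg.svd(W-W.mean(0))[2][0];print(W.mean(0),np.degrees(np.arctan2(u[1],u[0])))
# crop corners
C=np.array([onz("top",f(*p),.122)[:2] for p in[(472,203),(443,225),(520,312),(550,288)]])
print(C,C.mean(0));v=C[:2].mean(0)-C[2:].mean(0);print(np.linalg.norm(v),np.degrees(np.arctan2(v[1],v[0])))
E
```

```text
[[0.5347 0.076 ]
 [0.5274 0.0168]
 [0.4699 0.0243]
 [0.4775 0.0822]] [0.5024 0.0498] [np.float64(0.057488410432772835), np.float64(0.059727388629374434), np.float64(0.05796521932050967), np.float64(0.058477900099823336)]
dockx -6.188350246816702
dockx -7.432434233797132
docky -7.042856314257278
docky -7.514983193709313
plate edge 0.1291082649205907 -7.464320233986599
origin from plate [0.501  0.0492]
176 ((178.58538818359375, 271.2317199707031), (23.2698917388916, 8.1210355758667), 51.34019470214844)
[[0.5145 0.0705]
 [0.5243 0.0593]
 [0.4913 0.0303]
 [0.4816 0.0415]] [0.5029 0.0504]
[0.5021 0.0495] -138.63822263828536
[[0.5232 0.0602]
 [0.5147 0.0705]
 [0.4832 0.0399]
 [0.4924 0.0293]] [0.5034 0.0499]
0.04373850088181415 44.61156867178358
```

```bash
cat > mv.py <<'E'
from h import *
np.set_printoptions(precision=4,suppress=True)
def rel(p,yaw=None):
    s=ctrl.read_state();r=R.from_quat(s["eef_rot"]);M=r.as_matrix()
    print("t",s["clock"],"pos",s["eef_pos"],"q",s["joint_pos"],"w",s["gripper_width"],"F",s["contact_force"],"T",s["wrist_torque"])
    print("axes\n",M, "yaw of x",np.degrees(np.arctan2(M[1,0],M[0,0])))
    print("delta tool",M.T@(np.array(p)-s["eef_pos"]))
    if yaw is not None:
        print("spin",-( (yaw-np.degrees(np.arctan2(M[1,0],M[0,0]))+180)%360-180))
E
python3 - <<'E'
from mv import *
for y in(-47.5,132.5): rel([.5022,.0497,.25],y)
E
python3 - <<'E'
from h import *
import cv2
A=np.array([.5022,.0497])
for cam in("top","side"):
  im=cv2.imread(f"pics/{cam}0.png");k=4;im=cv2.resize(im,None,fx=k,fy=k,interpolation=cv2.INTER_CUBIC)
  def dr(off,ang,zs,hx,hy,col):
    a=np.radians(ang);Rm=np.array([[np.cos(a),-np.sin(a)],[np.sin(a),np.cos(a)]])
    for z in zs:
      pts=[proj(cam,[*(A+Rm@np.array([x,y])),z])[::-1] for x,y in((hx,hy),(-hx,hy),(-hx,-hy),(hx,-hy))]
      cv2.polylines(im,[np.int32((np.array(pts)+.5)*k)],True,col,1)
  dr(0,-7.2,(.075,),.028,.028,(255,0,255)); dr(0,43,(.084,.122,),.022,.007,(255,255,0))
  c=proj(cam,[*A,.1])*k;y,x=int(c[0]),int(c[1])
  cv2.imwrite(f"pics/ov_{cam}.png",cv2.resize(im[y-180:y+180,x-200:x+200],None,fx=1.6,fy=1.6))
E
```

```text
t 0.8 pos [ 0.2344 -0.5251  0.3039] q [-1.3573  0.1808  1.607  -0.      1.3538 -0.2063] w 0.08519477219066625 F [-0.4821 -0.1855  0.1122] T [-0.0314 -0.0246 -0.0103]
axes
 [[ 0.4076 -0.      0.9132]
 [-0.9132  0.      0.4076]
 [-0.     -1.     -0.    ]] yaw of x -65.94814353411024
delta tool [-0.4157  0.0539  0.4788]
spin -18.448143534110244
t 0.8 pos [ 0.2344 -0.5251  0.3039] q [-1.3573  0.1808  1.607  -0.      1.3538 -0.2063] w 0.08519477219066625 F [-0.4821 -0.1855  0.1122] T [-0.0314 -0.0246 -0.0103]
axes
 [[ 0.4076 -0.      0.9132]
 [-0.9132  0.      0.4076]
 [-0.     -1.     -0.    ]] yaw of x -65.94814353411024
delta tool [-0.4157  0.0539  0.4788]
spin 161.55185646588973
```

View pics/ov_top.png

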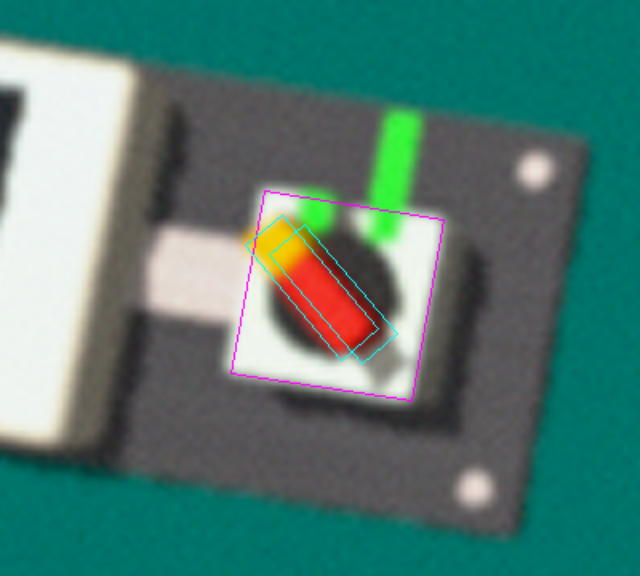

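View pics/ov_side.png

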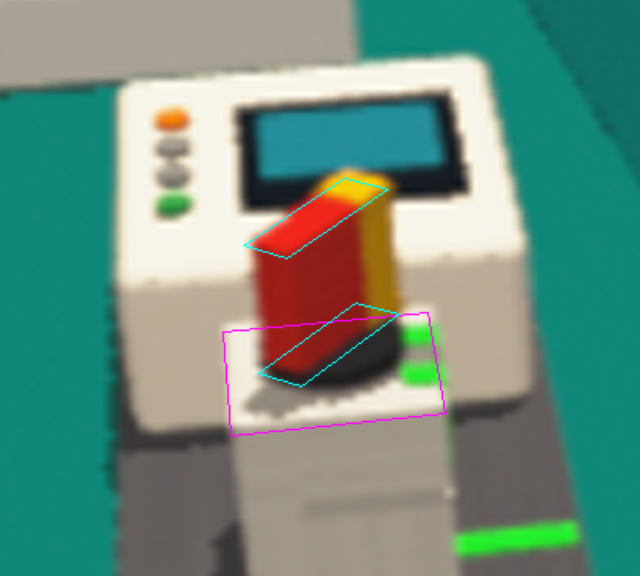

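Overlay: the dock fits within about 2 mm in both views, with the yellow end around 43° in world against a mark direction of about -7°. Moving to hover over it.

{"name": "drive_tool", "arguments": {"plan": [{"delta_pos": [-0.04, 0, 0.046], "spin": -3, "hand": 100}, {"delta_pos": [-0.08, 0, 0.092], "spin": -6, "hand": 100}, {"delta_pos": [-0.12, 0.01, 0.139], "spin": -9, "hand": 100}, {"delta_pos": [-0.16, 0.015, 0.185], "spin": -12, "hand": 100}, {"delta_pos": [-0.2, 0.02, 0.231], "spin": -15, "hand": 100}, {"delta_pos": [-0.24, 0.03, 0.277], "spin": -18, "hand": 100}, {"delta_pos": [-0.28, 0.035, 0.323], "spin": -19.4, "hand": 100}, {"delta_pos": [-0.32, 0.04, 0.37], "spin": -19.4, "hand": 100}], "force": 40}}

```text
clock: 1.8
eef_pos: [0.4425, -0.0803, 0.2642]
eef_rot: [0.65, -0.279, 0.28, -0.65]
contact_force: [1.1, 0.0, 0.4]
gripper_width: 0.0855
```

```bash
python3 - <<'E'
from mv import *
rel([.503,.0495,.24],-46.5)
E
```

```text
t 1.8 pos [ 0.4425 -0.0803  0.2642] q [-0.4445 -0.067   1.9516 -0.      1.2556  0.368 ] w 0.08553706891851476 F [1.1209 0.0238 0.3753] T [-0.0152 -0.0336 -0.0004]
axes
 [[ 0.6877  0.0012  0.726 ]
 [-0.726  -0.0006  0.6877]
 [ 0.0013 -1.      0.0005]] yaw of x -46.54915355000548
delta tool [-0.0526  0.0242  0.1332]
spin -0.04915355000548516
```

{"name": "drive_tool", "arguments": {"plan": [{"delta_pos": [-0.02, 0.005, 0.05], "spin": 0, "hand": 100}, {"delta_pos": [-0.04, 0.015, 0.1], "spin": 0, "hand": 100}, {"delta_pos": [-0.0535, 0.024, 0.135], "spin": 0, "hand": 100}, {"delta_pos": [-0.0535, 0.024, 0.135], "spin": 0, "hand": 100}, {"delta_pos": [-0.0535, 0.024, 0.135], "spin": 0, "hand": 100}]}}

```text
clock: 2.42
eef_pos: [0.5029, 0.0494, 0.2399]
eef_rot: [0.65, -0.279, 0.279, -0.649]
contact_force: [0.3, 0.1, 0.2]
gripper_width: 0.0854
```

```bash
python3 - <<'E'
from mv import *
rel([.503,.0495,.163],-46.5)
save("side","s1");save("top","t1")
a=cv2.imread("pics/side0.png") 
b=cv2.imread("pics/s1.png")
cv2.imwrite("pics/s1c.png",cv2.resize(b[60:260,80:320],(720,600),interpolation=cv2.INTER_CUBIC))
E
```

```text
t 2.425 pos [0.5029 0.0494 0.2399] q [-0.1372  0.0945  1.8411 -0.0004  1.2062  0.6749] w 0.08542669487849587 F [0.2882 0.1492 0.2181] T [-0.0308 -0.0185 -0.0186]
axes
 [[ 0.6881 -0.0003  0.7256]
 [-0.7256 -0.0003  0.6881]
 [ 0.     -1.     -0.0004]] yaw of x -46.51703249956896
delta tool [0.     0.0769 0.0002]
spin -0.017032499568955473
```

View pics/s1c.png

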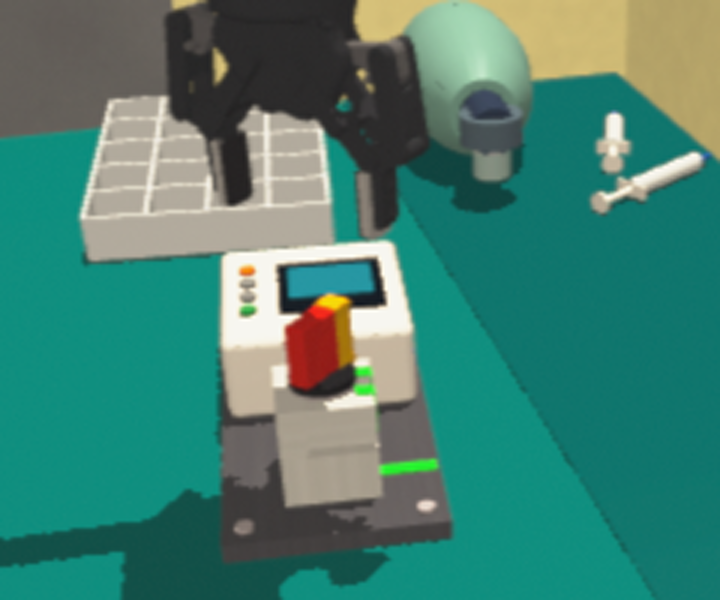

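The open fingers straddle the knob across the bar. Descending and gripping.

{"name": "drive_tool", "arguments": {"plan": [{"delta_pos": [0, 0.03, 0], "spin": 0, "hand": 100}, {"delta_pos": [0, 0.06, 0], "spin": 0, "hand": 80}, {"delta_pos": [0, 0.077, 0], "spin": 0, "hand": 60}, {"delta_pos": [0, 0.077, 0], "spin": 0, "hand": 45}, {"delta_pos": [0, 0.077, 0], "spin": 0, "hand": 35}], "force": 30}}

```text
clock: 3.15
eef_pos: [0.5038, 0.0492, 0.164]
eef_rot: [-0.649, 0.279, -0.28, 0.65]
contact_force: [0.0, 0.3, 0.3]
gripper_width: 0.03
```

```bash
python3 - <<'E'
from mv import *
rel([.503,.0495,.163],-46.5)
save("side","s2");save("top","t2")
b=cv2.imread("pics/s2.png")
cv2.imwrite("pics/s2c.png",cv2.resize(b[60:260,80:320],(720,600),interpolation=cv2.INTER_CUBIC))
E
```

```text
t 3.15 pos [0.5038 0.0492 0.164 ] q [-0.1374  0.206   1.8902  0.      1.0436  0.6754] w 0.030033025606437058 F [0.0191 0.316  0.264 ] T [-0.001   0.0298  0.0164]
axes
 [[ 0.6874  0.0017  0.7263]
 [-0.7263 -0.0002  0.6874]
 [ 0.0014 -1.      0.0011]] yaw of x -46.57479513033275
delta tool [-0.0007  0.001  -0.0004]
spin -0.07479513033274543
```

View pics/s2c.png

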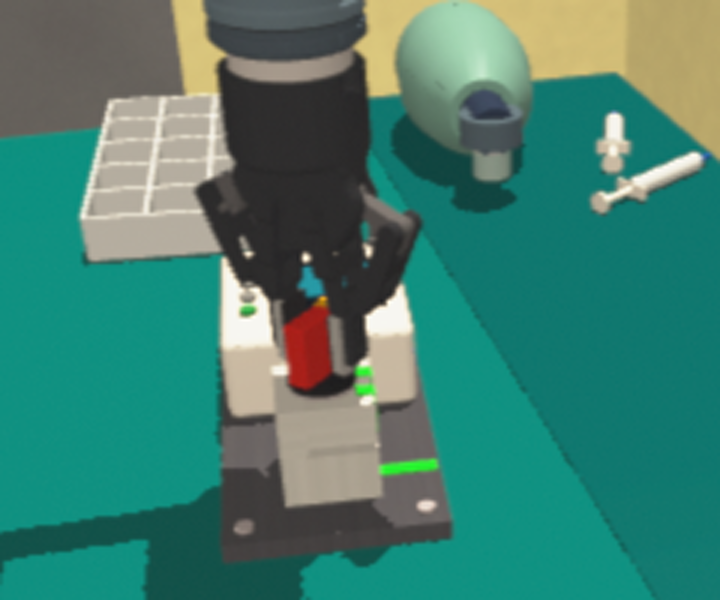

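Fingers sit on both sides of the bar just above the disc; no contact force. Close.

{"name": "drive_tool", "arguments": {"plan": [{"delta_pos": [0, 0, 0], "spin": 0, "hand": 20}, {"delta_pos": [0, 0, 0], "spin": 0, "hand": 0}, {"delta_pos": [0, 0, 0], "spin": 0, "hand": 0}, {"delta_pos": [0, 0, 0], "spin": 0, "hand": 0}, {"delta_pos": [0, 0, 0], "spin": 0, "hand": 0}], "force": 60}}

```text
clock: 3.88
eef_pos: [0.5028, 0.0505, 0.1639]
eef_rot: [-0.649, 0.28, -0.279, 0.65]
contact_force: [-4.5, 4.1, 7.8]
gripper_width: 0.0132
```

```bash
python3 - <<'E'
from mv import *
rel([.503,.0495,.163],-97.2)
E
```

```text
t 3.875 pos [0.5028 0.0505 0.1639] q [-0.1359  0.2054  1.8912  0.0013  1.0458  0.6756] w 0.013224528664282245 F [-4.5342  4.0833  7.7839] T [ 0.6039  0.8043 -0.0114]
axes
 [[ 0.688  -0.0006  0.7257]
 [-0.7257  0.0013  0.688 ]
 [-0.0013 -1.      0.0004]] yaw of x -46.52999590842037
delta tool [ 0.0009  0.0009 -0.0005]
spin 50.67000409157964
```

{"name": "drive_tool", "arguments": {"plan": [{"delta_pos": [-0.0013, -0.001, 0], "spin": 0, "hand": 0}, {"delta_pos": [-0.0013, -0.001, 0], "spin": 5, "hand": 0}, {"delta_pos": [-0.0013, -0.001, 0], "spin": 10, "hand": 0}, {"delta_pos": [-0.0013, -0.001, 0], "spin": 10, "hand": 0}]}}

```text
clock: 4.38
eef_pos: [0.5024, 0.0507, 0.164]
eef_rot: [-0.623, 0.335, -0.335, 0.623]
contact_force: [1.4, 2.3, -2.0]
gripper_width: 0.0132
```

```bash
python3 - <<'E'
from mv import *
rel([.5022,.0505,.163],-97.2)
E
```

```text
t 4.375 pos [0.5024 0.0507 0.164 ] q [-0.135   0.2039  1.8928  0.0004  1.0442  0.851 ] w 0.013218309666191237 F [ 1.4332  2.3288 -1.9672] T [ 0.1955 -0.2623 -0.0538]
axes
 [[ 0.5519  0.0007  0.8339]
 [-0.8339  0.0003  0.5519]
 [ 0.0002 -1.      0.0007]] yaw of x -56.50448937399382
delta tool [ 0.0001  0.001  -0.0003]
spin 40.69551062600618
```

{"name": "drive_tool", "arguments": {"plan": [{"delta_pos": [0, 0, 0], "spin": 7, "hand": 0}, {"delta_pos": [0, 0, 0], "spin": 14, "hand": 0}, {"delta_pos": [0, 0, 0], "spin": 21, "hand": 0}, {"delta_pos": [0, 0, 0], "spin": 28, "hand": 0}, {"delta_pos": [0, 0, 0], "spin": 35, "hand": 0}, {"delta_pos": [0, 0, 0], "spin": 40.5, "hand": 0}, {"delta_pos": [0, 0, 0], "spin": 40.5, "hand": 0}, {"delta_pos": [0, 0, 0], "spin": 40.5, "hand": 0}]}}

```text
clock: 5.38
eef_pos: [0.5021, 0.0514, 0.164]
eef_rot: [-0.468, 0.53, -0.529, 0.469]
contact_force: [-0.3, 5.1, 0.8]
gripper_width: 0.0131
```

```bash
python3 - <<'E'
from mv import *
rel([.5022,.0505,.163],-97.2)
save("side","s3");save("top","t3")
b=cv2.imread("pics/s3.png")
cv2.imwrite("pics/s3c.png",cv2.resize(b[120:240,120:280],(800,600),interpolation=cv2.INTER_CUBIC))
b=cv2.imread("pics/t3.png")
cv2.imwrite("pics/t3c.png",cv2.resize(b[220:320,80:240],(800,500),interpolation=cv2.INTER_CUBIC))
E
```

```text
t 5.375 pos [0.5021 0.0514 0.164 ] q [-0.1343  0.2037  1.8929  0.0019  1.0449  1.5565] w 0.013145761672277032 F [-0.3072  5.0767  0.8124] T [ 0.8312 -0.0769 -0.0475]
axes
 [[-0.1207  0.0002  0.9927]
 [-0.9927  0.0016 -0.1207]
 [-0.0016 -1.      0.    ]] yaw of x -96.93455684598426
delta tool [0.0009 0.001  0.0002]
spin 0.2654431540157418
```

View pics/s3c.png

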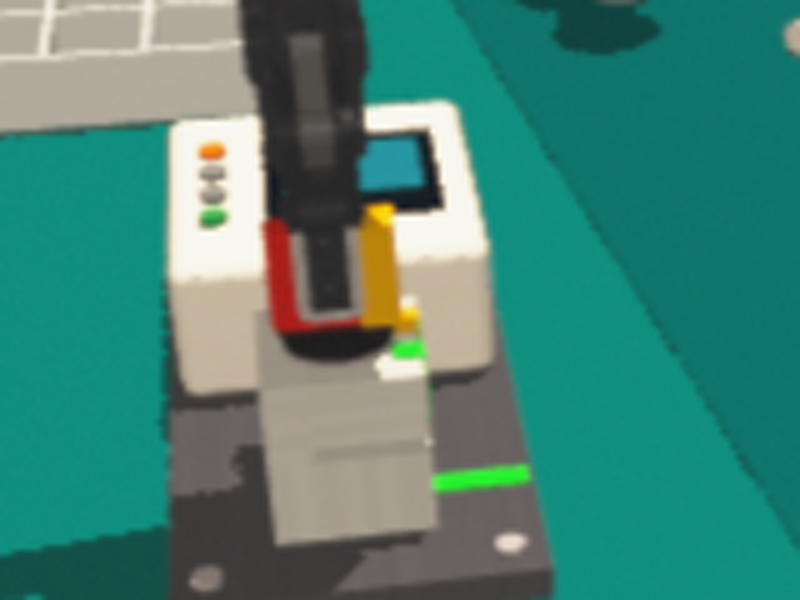

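View pics/t3c.png

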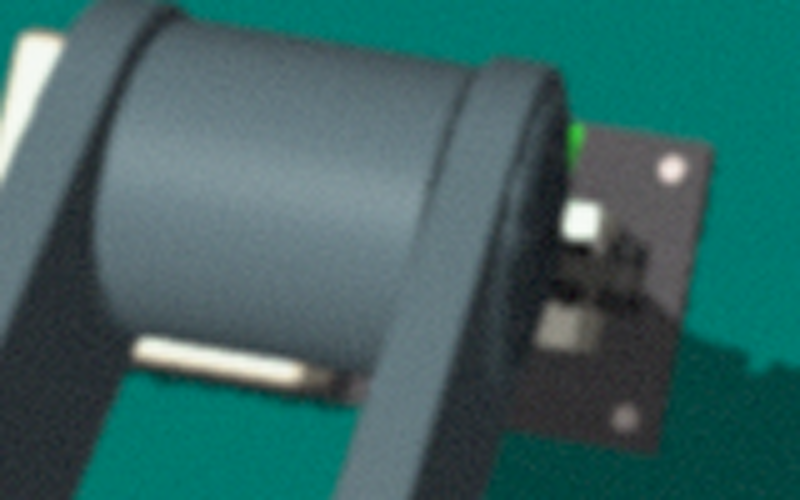

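Yellow end now faces the slot between the green stripes (side crop ~(385,310)). Start lifting, in a short step first to check that it isn't blocked.

{"name": "drive_tool", "arguments": {"plan": [{"delta_pos": [-0.001, -0.002, 0], "spin": 0, "hand": 0}, {"delta_pos": [-0.001, -0.005, 0], "spin": 0, "hand": 0}, {"delta_pos": [-0.001, -0.008, 0], "spin": 0, "hand": 0}, {"delta_pos": [-0.001, -0.008, 0], "spin": 0, "hand": 0}], "force": 80}}

```text
clock: 5.98
eef_pos: [0.5021, 0.0516, 0.1717]
eef_rot: [-0.468, 0.53, -0.53, 0.468]
contact_force: [3.3, 1.7, -10.9]
gripper_width: 0.0124
```

```bash
python3 - <<'E'
from mv import *
rel([.5022,.0515,.182],-97.2)
save("side","s4")
b=cv2.imread("pics/s4.png")
cv2.imwrite("pics/s4c.png",cv2.resize(b[120:240,120:280],(800,600),interpolation=cv2.INTER_CUBIC))
E
```

```text
t 5.975 pos [0.5021 0.0516 0.1717] q [-0.1332  0.1915  1.8887  0.0002  1.0617  1.5604] w 0.012447435572228108 F [  3.2556   1.7405 -10.868 ] T [ 0.3385 -0.6752  0.036 ]
axes
 [[-0.1226 -0.0003  0.9925]
 [-0.9925  0.0002 -0.1226]
 [-0.0001 -1.     -0.0004]] yaw of x -97.03989144106099
delta tool [ 0.0001 -0.0103  0.0001]
spin 0.1601085589390152
```

View pics/s4c.png

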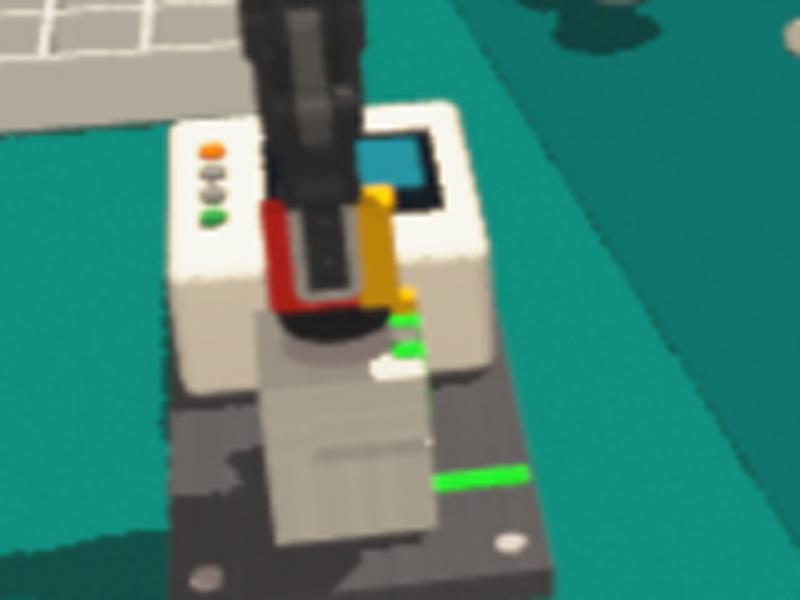

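The knob rises with the spring (10.9 N at ~8 mm). Continue to the stop.

{"name": "drive_tool", "arguments": {"plan": [{"delta_pos": [0, -0.003, 0.0005], "spin": 0, "hand": 0}, {"delta_pos": [0, -0.006, 0.0005], "spin": 0, "hand": 0}, {"delta_pos": [0, -0.008, 0.0005], "spin": 0, "hand": 0}, {"delta_pos": [0, -0.0095, 0.0005], "spin": 0, "hand": 0}, {"delta_pos": [0, -0.0105, 0.0005], "spin": 0, "hand": 0}, {"delta_pos": [0, -0.0105, 0.0005], "spin": 0, "hand": 0}]}}

```text
clock: 6.78
eef_pos: [0.5023, 0.0516, 0.1821]
eef_rot: [-0.469, 0.53, -0.529, 0.468]
contact_force: [0.3, 2.6, -14.0]
gripper_width: 0.0125
```

```bash
python3 - <<'E'
from mv import *
rel([.5022,.0515,.182],-97.2)
E
```

```text
t 6.775 pos [0.5023 0.0516 0.1821] q [-0.1331  0.176   1.8821  0.      1.0848  1.5606] w 0.012501031208118818 F [  0.3058   2.5533 -14.0289] T [ 0.3425 -0.0815  0.0301]
axes
 [[-0.1226 -0.0013  0.9925]
 [-0.9925  0.0002 -0.1226]
 [-0.     -1.     -0.0013]] yaw of x -97.04373449237386
delta tool [ 0.0001  0.0001 -0.    ]
spin 0.15626550762613078
```

{"name": "drive_tool", "arguments": {"plan": [{"delta_pos": [0, -0.0005, 0], "spin": 0, "hand": 0}, {"delta_pos": [0, -0.001, 0], "spin": 0, "hand": 0}, {"delta_pos": [0, -0.001, 0], "spin": 0, "hand": 0}]}}

```text
clock: 7.15
eef_pos: [0.5022, 0.0516, 0.1823]
eef_rot: [-0.469, 0.53, -0.529, 0.468]
contact_force: [4.0, 2.6, -23.5]
gripper_width: 0.0127
```

```bash
python3 - <<'E'
from mv import *
rel([.5022,.0515,.182],-97.2)
E
```

```text
t 7.15 pos [0.5022 0.0516 0.1823] q [-0.1332  0.1755  1.8821  0.0001  1.0855  1.5606] w 0.012736293900398456 F [  4.0148   2.6499 -23.475 ] T [ 0.2685 -0.6289  0.058 ]
axes
 [[-0.1228 -0.0016  0.9924]
 [-0.9924  0.0003 -0.1228]
 [-0.0001 -1.     -0.0016]] yaw of x -97.0520345557511
delta tool [0.0001 0.0003 0.0001]
spin 0.14796544424888225
```

Force jumped from 14 to 23.5 N with almost no travel: the stop is reached. I'll hold for half a second and check for slip.

{"name": "drive_tool", "arguments": {"plan": [{"delta_pos": [0, 0, 0], "spin": 0, "hand": 0}, {"delta_pos": [0, 0, 0], "spin": 0, "hand": 0}, {"delta_pos": [0, 0, 0], "spin": 0, "hand": 0}, {"delta_pos": [0, 0, 0], "spin": 0, "hand": 0}]}}

```text
clock: 7.65
eef_pos: [0.5022, 0.0516, 0.1823]
eef_rot: [-0.469, 0.53, -0.529, 0.468]
contact_force: [3.4, 2.8, -26.4]
gripper_width: 0.0128
```

```bash
python3 - <<'E'
from mv import *
rel([.5022,.0515,.182],-97.2)
save("side","s5")
b=cv2.imread("pics/s5.png")
A=np.array([.5028,.0505])
k=5
im=cv2.resize(b[120:240,120:280],(800,600),interpolation=cv2.INTER_CUBIC)
a=np.radians(-7.2);Rm=np.array([[np.cos(a),-np.sin(a)],[np.sin(a),np.cos(a)]])
for z in(.102,.140):
  p=np.array([proj("side",[*(A+Rm@np.array(q)),z])[::-1] for q in((.022,.007),(-.022,.007),(-.022,-.007),(.022,-.007))])
  cv2.polylines(im,[np.int32((p-[120,120]+.5)*k)],True,(255,255,0),1)
cv2.imwrite("pics/s5c.png",im)
E
```

```text
t 7.65 pos [0.5022 0.0516 0.1823] q [-0.1332  0.1755  1.8821  0.0001  1.0856  1.5606] w 0.01278889843886965 F [  3.4049   2.7738 -26.3619] T [ 0.3032 -0.6831  0.0263]
axes
 [[-0.1228 -0.0016  0.9924]
 [-0.9924  0.0003 -0.1228]
 [-0.0001 -1.     -0.0016]] yaw of x -97.05566046387412
delta tool [0.0001 0.0003 0.    ]
spin 0.14433953612586947
```

View pics/s5c.png

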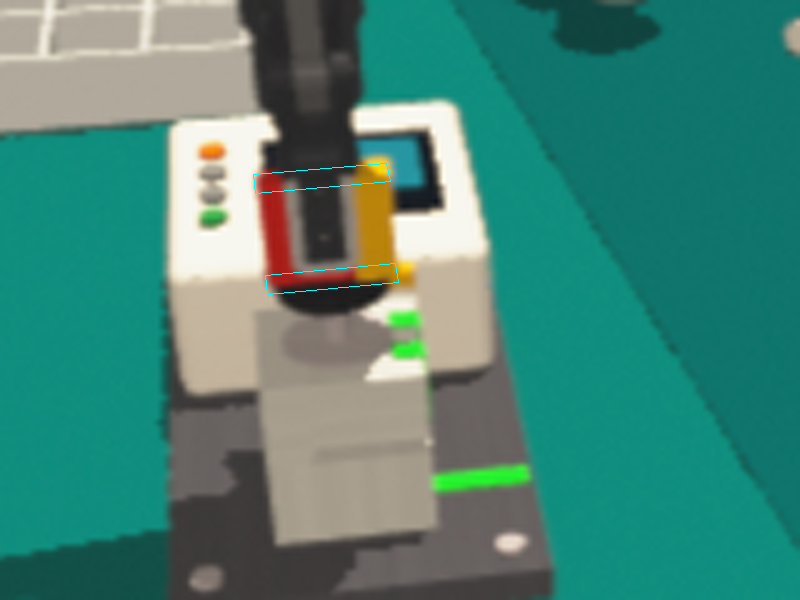

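View pics/s5.png

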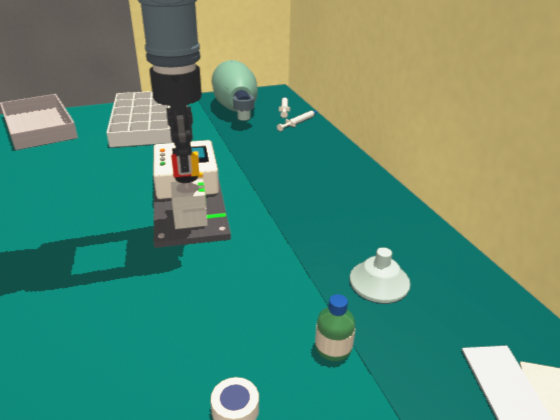

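The side picture shows the knob at full lift, with the model overlay for 18 mm and 0 rad matching. The bystanders are in place. Handing in.

```bash
python3 -c "
from h import *
print(ctrl.finish_job());s=ctrl.read_state();print(s['clock'],s['eef_pos'],s['contact_force'],s['gripper_width'])"
```

```text
the job is handed in; nothing more can be done
None
the job is handed in; nothing more can be done
```

I turned the knob by about 50° until its yellow end faced the green mark. Then I pulled it straight up to its stop, and the job was handed in with it still gripped there, at about 7.7 s of the 32 s allowed.

- **Lift:** The pull rose from 10.9 N at about 8 mm to 14 N near full travel. It then jumped to 23.5–26 N with almost no further movement, so the plunger is at its stop. The hand rose 18.3 mm, against the 18 mm travel.
- **Grip:** The grip is set to 80 N, and the knob did not slip during a half-second hold. The pull crept from 23.5 to 26.4 N over that hold, well under the limits.
- **Direction:** The hand is at -97.06°, against a target of -97.2° from the measured dock direction. The last side picture matches a fully lifted knob pointing at the mark. The arm blocks the top view, so only the side camera confirms this.
- **Bystanders:** The tape roll, bottle and mask are where they were in the side picture.
- **Disagreement:** The two cameras differed by about 2 mm on the dock's position. I corrected for this using the measured sideways forces, which stayed at 6 N or less.

The state could not be read after hand-in, so the final second is unchecked.

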